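Stamp a painting with the seal held in the seal ruler's corner

TASK

Stamp the bamboo painting: lift the rectangular stone seal off the ink pad, keep it upright, and bring it into the inside corner of the L-shaped wooden seal ruler lying on the sheet, long side along the ruler's long arm and bevelled top edge turned away from the short arm. Press it into the corner just clear of the paper, so that the ink does not smear, until two of its sides lie flat against both arms, then push it straight down firmly onto the sheet. Finish while still gripping it there, pressed against both arms and down on the paper; leave the bowl, the round seal and the earphone case alone.

Things in the scene. Friction and masses are not known exactly. Their poses are not given: they have to be found in the camera images.
- seal_mid (a point): centre (half-way up) of the rectangular stone seal, a loose upright block 36 mm along its x, 24 mm along its y, 90 mm tall (z up), 0.14 to 0.28 kg. Its underside is inked. The top edge on its -x side has a 12 mm 45-degree bevel; up to 78 mm the sides are flat. It starts standing on the ink pad, turned less than 60 degrees from its orientation in the ruler
- seal_foot (a point): centre of the seal's underside, 45 mm below seal_mid; same axes
- seal_bevel (a point): centre of the seal's -x side (the 24 mm wide side below the bevel), half-way up, 18 mm from seal_mid; same axes
- inkpad: black tray 100 x 80 mm with a firm red pad whose top is 12 mm above the tray's underside (the origin, centred); fixed. The seal starts on the pad
- sheet: sheet of paper with a painted bamboo, 360 mm along its x, 250 mm along its y, 1 mm thick, flat on the felt and fixed; origin at the centre of its underside, so the paper's surface is 1 mm higher
- ruler_corner (a point): inside corner of the L-shaped wooden seal ruler (fixed, 15 mm tall), at the paper's surface, z up. The seal belongs at negative x and negative y of this point: seated, its x and y axes are parallel to these and seal_foot is at x -18, y -12 mm. A fixed steel paperweight 30 x 160 mm, 18 mm tall, lies along the outer face of each arm; above and inside the corner there is free space
- long_arm: the ruler's long arm, 18 mm wide; origin and axes are those of ruler_corner; its inner face is the plane y = 0, running 100 mm to -x
- short_arm: the ruler's short arm, 18 mm wide; origin and axes are those of ruler_corner; its inner face is the plane x = 0, running 70 mm to -y
- bowl: bystander: clear plastic bowl, 116 mm across, 52 mm tall, loose; origin at the centre of its underside
- round_seal: bystander: round stone seal, 30 mm across, 62 mm tall, standing loose; origin at the centre of its underside
- case: bystander: earphone case 62 x 47 x 24 mm, loose; origin at the centre of its underside
There are look-alikes about, which are no part of the job. Of the things that look like the part that bears ruler_corner, the larger one is meant.

How it is judged:
By the outcome, as a careful person would: the job done as asked, in the order asked, and still so for the second after the job is handed in, while the arm keeps its last pose, push and grip.
It also fails if it takes over 43 s, if anything falls off the work surface, if the arm or the gripper's body presses on something with over 40 N, if the wrist force passes 120 N, or if a joint passes its speed limit or range.

ROBOT

A 7-joint arm with a two-finger parallel gripper is mounted at the origin on the work surface. World frame = base frame: x ahead of the robot, y to its left, z up, the work surface at z = 0. Lengths are in m, angles in rad, forces in N, time in s.
With the tool pointing down it reaches from about 0.35 to 0.9 m from the base axis. Payload 8.1 kg.
Tool frame: the origin (TCP) lies midway between the tips of the shut fingers; the grasp point (between the pads) lies 19 mm behind it (arm.hold_point_z is the distance from the TCP to the grasp point, in m); z points along the fingers, y is the direction in which the jaws open and shut (so a half turn about z gives the same grasp; the last joint's range is limited). The gripper opens to 92 mm and grips with 3 to 60 N. Pads are 19 mm wide; open, the fingers measure 130 mm over their backs; the gripper's body (75 mm by 190 mm) begins 47 mm behind the grasp point.
Start: joints at [-0.103, 0.434, 0.025, 1.573, -0.012, 1.134, -0.075], TCP at [0.625, -0, 0.227] pointing down, gripper open.
Joint ranges: [-2.62, 2.62], [-0.44, 2.09], [-1.27, 1.32], [0.08, 2.57], [-1.32, 4.46], [0.12, 2], [-2.74, 2.74]. Speed limits (rad/s): [2.22, 2.22, 3.01, 3.01, 3.14, 3.14, 3.14].

INTERFACE

Orientations are given as a rotation vector (axis times angle).
In Python, from cell import arm gives the robot as it stands.
- The arm moves only by the shell command python3 -m pendant 'ROWS' [FORCE]. ROWS is JSON, a list of rows, each a list of 3 entries, a list of its own where there are three numbers: the shift along the tool's x, y, z in m, then the turn, a rotation vector about the tool's x, y, z in degrees, then the finger opening in m, from 0 to 0.0918. A call has 1 to 10 rows; each row shifts and turns the commanded pose from where the row before left it, along the tool's axes as they then stand; what a row does not reach is not made up. A row lasts 1/8 s, in which the tool goes at most 62.5 mm and 10.7 degrees, less where a joint would pass 70% of its speed; a pose out of reach is approached as far as the arm can. A call with a gripper value outside its range is refused whole. The fingers move at their own pace and stop on an object; FORCE is the grip in N (left out, the last holds). Time passes only in rows, so rows that do not move let the fingers close. It gives the time, the measured TCP pose, the force and the opening at its end, in the units of the state.
- arm.observe(): the state, without advancing time (a new reading comes with each control period).
- arm.get_image(name): name is "scene" or "side" or "wrist"; returns (picture, depth): 420x560x3 uint8, red, green, blue; 420x560 float32, m along the optical axis (not along the pixel's ray), 0 where there is no reading.
- arm.camera_params(name): a dict with "fovy" (degrees; the focal length in pixels is half the picture's height over the tangent of half this angle, whatever the lens; pixels are square), "cx", "cy" (the principal point, pixels), "rvec" (rotation vector, rad) and "tvec" (3), from world to camera coordinates, as OpenCV has them; the wrist camera has in their place "mount" (4x4, takes a point from camera to tool coordinates, whose origin is the TCP and whose axes are the flange's). Camera axes: x right, y down, z forward; pixel columns grow to the right and rows downward; lengths in m; the calibration is good to about 2 mm. A picture is of the moment at which its call begins: read the wrist's pose just before it. camera_params takes no time and is no camera call.
- arm.sign_off(): hands the job in, once; it reports no verdict.
Trained networks look in the newest picture that a camera, given by its name, has taken for a name from the list of things; names that differ only in an ending like _2 or _b are one class to them, and where a whole thing is asked for, a point or a joint stands for the part that bears it (a point fixed in the world has none). Each returns a list of dicts, best first, with "conf" (0 to 1); they miss things now and then, are a little off and sometimes report something else, mostly with a low value. They report only what shows in the picture. A call takes as long as a camera call. They do not tell look-alikes from the thing itself.
- arm.look_for(camera, label): "rect" ([centre column, centre row, width, height] in pixels, round what is visible of it).
- arm.masks_of(camera, label): "pixels" (420x560 bool, what is visible of it) and "rect" ([centre column, centre row, width, height] in pixels, round what is visible of it).
The state is a dict: "clock": time; "joints": joint angles; "dq": joint speeds; "joint_efforts": joint torques, N m; "position": TCP position; "ee_rot": TCP orientation; "force": force on the tool from outside, world axes, zero at the start; "ft_torque": the same for the moment, N m; "width": opening from 0.0 (shut) to 1.0 (fully open).
Only numpy, scipy, OpenCV 4.12 (cv2) and the standard library are available. Lean on these libraries where they do the work, as an engineer would, in place of code of your own. Each camera call takes 0.05 s, during which the arm holds its last target.

## Working session

There is one attempt and no reset: what is moved stays moved. The work goes in short steps, Python scripts to look and compute and a shell command to move; the robot and the scene stay as the last step left them, time stands still between calls to the robot, and variables do not carry over. Pictures are saved under pics/ and viewed, and the job is handed in when it is done.

```bash
ls; mkdir -p pics
cat > h.py <<'E'
import numpy as np,cv2
from scipy.spatial.transform import Rotation as R
from cell import arm
def K(n):
    p=arm.camera_params(n); f=210/np.tan(np.radians(p['fovy'])/2); return f,p['cx'],p['cy'],p
def cam2world(n,st=None):
    f,cx,cy,p=K(n)
    if 'mount' in p:
        M=np.array(p['mount']); T=np.eye(4); T[:3,:3]=R.from_rotvec(st['ee_rot']).as_matrix(); T[:3,3]=st['position']; return T@M
    T=np.eye(4); Rm=R.from_rotvec(np.ravel(p['rvec'])).as_matrix(); T[:3,:3]=Rm.T; T[:3,3]=-Rm.T@np.ravel(p['tvec']); return T
def cloud(n,depth,st=None):
    f,cx,cy,p=K(n); T=cam2world(n,st)
    v,u=np.mgrid[0:420,0:560]
    P=np.stack([(u-cx)/f*depth,(v-cy)/f*depth,depth],-1)
    W=P@T[:3,:3].T+T[:3,3]; W[depth<=0]=np.nan; return W
def proj(n,X,st=None):
    f,cx,cy,p=K(n); T=np.linalg.inv(cam2world(n,st)); c=np.atleast_2d(X)@T[:3,:3].T+T[:3,3]
    return np.stack([f*c[:,0]/c[:,2]+cx,f*c[:,1]/c[:,2]+cy],-1)
def shot(n,tag):
    st=arm.observe(); im,d=arm.get_image(n); cv2.imwrite(f'pics/{tag}.png',im[:,:,::-1]); np.savez(f'{tag}.npz',im=im,d=d,pos=st['position'],rot=st['ee_rot']); return st,im,d
E
python3 - <<'E'
from h import *
for n in ['scene','side','wrist']:
    st,im,d=shot(n,n+'0'); print(n,arm.camera_params(n))
    for l in ['seal_mid','ruler_corner','inkpad','round_seal']:
        print(l,[(round(r['conf'],2),np.round(r['rect']).astype(int).tolist()) for r in arm.look_for(n,l)])
print(st)
E
```

```text
pics
scene {'fovy': 43.72129159665069, 'cx': 284.2105625412072, 'cy': 211.98169135825245, 'rvec': array([ 2.10179635,  0.62047236, -0.29464867]), 'tvec': array([-0.48631779, -0.10882049,  1.58399003])}
seal_mid [(0.92, [355, 188, 15, 32])]
ruler_corner [(0.88, [244, 372, 63, 63]), (0.69, [257, 246, 62, 65]), (0.37, [354, 188, 17, 33])]
inkpad [(0.78, [349, 201, 42, 21])]
round_seal [(0.69, [341, 164, 8, 20])]
side {'fovy': 54.85299196833085, 'cx': 283.75650151014213, 'cy': 209.8633078010873, 'rvec': array([ 0.82672697, -2.3267358 ,  1.30886192]), 'tvec': array([0.46135334, 0.25008591, 0.83443453])}
seal_mid [(0.59, [206, 246, 26, 40])]
ruler_corner [(0.95, [319, 228, 63, 57]), (0.56, [324, 168, 35, 24])]
inkpad [(0.93, [212, 267, 48, 28]), (0.45, [206, 246, 22, 38])]
round_seal [(0.85, [190, 306, 17, 31])]
wrist {'fovy': 60.263882122715465, 'cx': 285.18957499332987, 'cy': 211.11660588888256, 'mount': array([[-3.21449981e-04, -9.52070506e-01, -3.05878486e-01,
         8.20903354e-02],
       [ 9.99999322e-01,  3.63943320e-05, -1.16418692e-03,
         1.30117102e-04],
       [ 1.11952
[... 274 characters left out ...]
0.5, 'joints': array([-0.10257399,  0.43449697,  0.02499214,  1.57326088, -0.01157904,
        1.1339568 , -0.07506249]), 'dq': array([-1.02753864e-03,  7.29406799e-04, -3.02278619e-05,  1.37702254e-04,
       -1.26799783e-03,  7.36218418e-04, -1.11560445e-03]), 'joint_efforts': array([-1.22890444e-03, -6.67150283e+01,  9.82367769e-01, -3.14574265e+01,
       -6.07940624e-02,  3.38490203e-02,  7.66028649e-06]), 'position': array([ 6.24996126e-01, -4.71688525e-05,  2.26720049e-01]), 'ee_rot': array([ 2.22148032e+00,  2.22135142e+00, -1.07164773e-06]), 'force': array([1.15013325, 0.13421572, 0.54263714]), 'ft_torque': array([ 0.01323417,  0.01596182, -0.00569666]), 'width': 0.9976091627091827}
```

View pics/scene0.png

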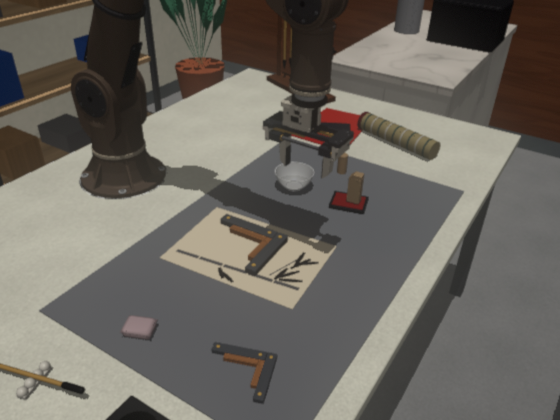

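View pics/side0.png

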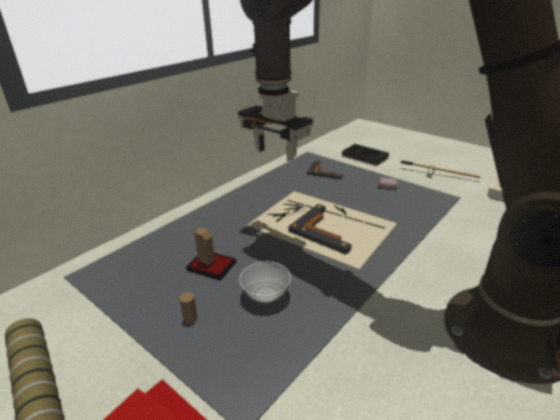

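View pics/wrist0.png

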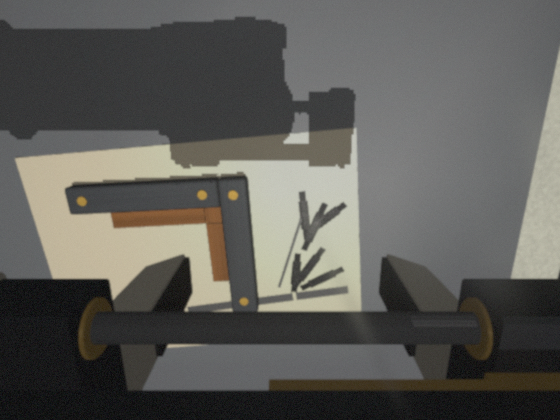

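Run:
```python
from h import *
z=np.load('wrist0.npz'); st=dict(position=z['pos'],ee_rot=z['rot']); W=cloud('wrist',z['d'],st); im=z['im']
for (u,v) in [(208,226),(120,205),(205,195),(115,226),(213,275),(82,200),(233,195),(244,300),(330,240),(160,260)]: print((u,v),W[v,u].round(4),im[v,u])
for n,(x0,x1,y0,y1) in {'scene':(260,400,130,230),'side':(170,310,210,330)}.items():
    z=np.load(n+'0.npz'); W=cloud(n,z['d']); cv2.imwrite(f'pics/{n}_crop.png',cv2.resize(z['im'][y0:y1,x0:x1,::-1],None,fx=5,fy=5,interpolation=cv2.INTER_CUBIC))
    for l in ['seal_mid','bowl','inkpad','round_seal']:
        arm_m=arm.masks_of(n,l)
        if not arm_m: print(n,l,'none'); continue
        m=arm_m[0]; P=W[m['pixels']]; print(n,l,round(m['conf'],2),np.round(m['rect']),np.nanpercentile(P,[2,50,98],axis=0).round(3).tolist())
```

```text
(208, 226) [ 0.5416 -0.0522  0.0189] [133  91  57]
(120, 205) [ 0.4522 -0.0274  0.0229] [68 71 73]
(205, 195) [ 0.5413 -0.017   0.0213] [175 139  71]
(115, 226) [ 0.442  -0.0519  0.0197] [118  85  55]
(213, 275) [ 0.5433 -0.1111  0.0185] [148 119  90]
(82, 200) [ 0.4137 -0.0218  0.0233] [167 137  67]
(233, 195) [ 0.5706 -0.0167  0.0226] [189 154  78]
(244, 300) [ 0.5779 -0.1397  0.0241] [173 141  72]
(330, 240) [ 0.6755 -0.0746  0.0038] [198 198 178]
(160, 260) [ 0.4797 -0.1     0.003 ] [184 178 153]
scene seal_mid 0.73 [355. 189.  14.  31.] [[0.633, 0.231, 0.018], [0.653, 0.238, 0.065], [0.667, 0.26, 0.107]]
scene bowl 0.75 [296. 177.  43.  31.] [[0.407, 0.181, 0.006], [0.453, 0.258, 0.037], [0.513, 0.301, 0.057]]
scene inkpad 0.75 [348. 202.  40.  22.] [[0.583, 0.195, 0.004], [0.636, 0.226, 0.016], [0.688, 0.287, 0.02]]
scene round_seal 0.71 [343. 163.   9.  20.] [[0.526, 0.375, 0.006], [0.543, 0.383, 0.038], [0.552, 0.4, 0.068]]
side seal_mid 0.96 [206. 246.  24.  39.] [[0.629, 0.234, 0.02], [0.639, 0.255, 0.07], [0.665, 0.26, 0.107]]
side bowl 0.8 [264. 281.  55.  44.] [[0.406, 0.182, 0.008], [0.475, 0.219, 0.035], [0.513, 0.288, 0.057]]
side inkpad 0.96 [212. 267.  49.  27.] [[0.581, 0.199, 0.006], [0.619, 0.256, 0.016], [0.677, 0.29, 0.019]]
side round_seal 0.8 [189. 307.  17.  30.] [[0.523, 0.38, 0.006], [0.528, 0.397, 0.046], [0.549, 0.406, 0.067]]
```

```bash
sed -i 's/^$//' h.py; ls -la pics
```

```text
total 1512
drwxr-xr-x 2 agent agent   4096 Dec  7 13:48 .
drwxr-xr-x 3 agent agent   4096 Dec  7 13:48 ..
-rw-r--r-- 1 agent agent 265066 Dec  7 13:48 scene0.png
-rw-r--r-- 1 agent agent 202278 Dec  7 13:48 scene_crop.png
-rw-r--r-- 1 agent agent 362272 Dec  7 13:48 side0.png
-rw-r--r-- 1 agent agent 345597 Dec  7 13:48 side_crop.png
-rw-r--r-- 1 agent agent 352328 Dec  7 13:48 wrist0.png
```

View pics/scene_crop.png

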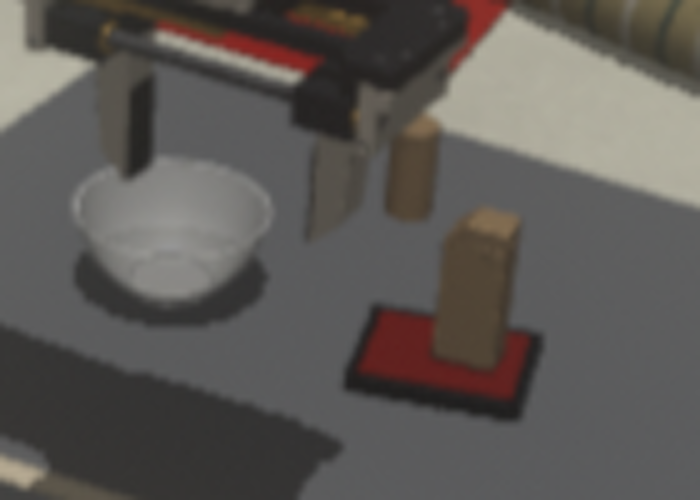

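View pics/side_crop.png

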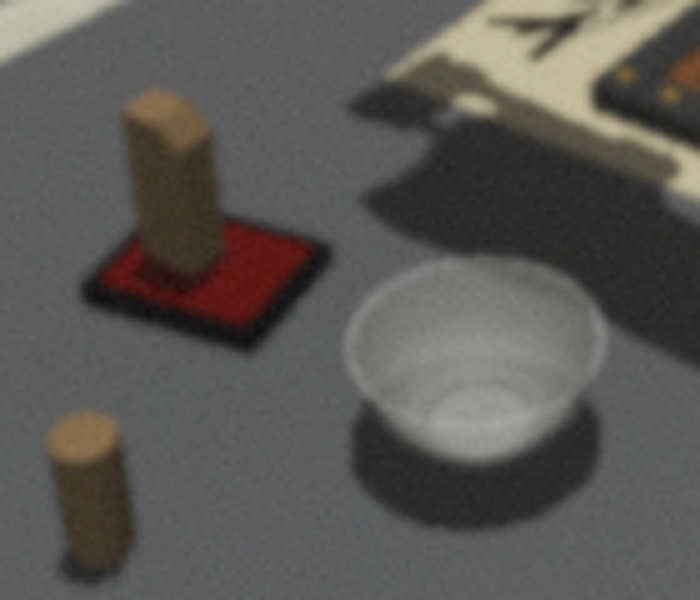

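```bash
python3 -m pendant '[[[0.045,0.006,0],[0,0,0],0.0918],[[0.045,0.006,0],[0,0,0],0.0918],[[0.045,0.006,0],[0,0,0],0.0918],[[0.045,0.006,0],[0,0,0],0.0918],[[0,0,0],[0,0,0],0.0918],[[0,0,0],[0,0,0],0.0918]]'
python3 - <<'E'
from h import *
st,im,d=shot('wrist','w1'); print(st['clock'],st['position'],st['ee_rot'])
for l in ['seal_mid','inkpad']:
    for m in arm.masks_of('wrist',l): print(l,m['conf'],m['rect']); np.save(f'm_{l}.npy',m['pixels'])
E
```

```text
clock: 1.9
position: [0.649, 0.1794, 0.2265]
ee_rot: [2.221, 2.221, -0.001]
force: [-0.2, -2.2, 0.5]
width: 1.003
1.9 [0.64901323 0.1793545  0.22650789] [ 2.22125636e+00  2.22095771e+00 -1.23432566e-03]
seal_mid 0.58 [286.9, 117.2, 51.9, 37.7]
inkpad 0.92 [270.4, 114.2, 121.2, 103.0]
```

View pics/w1.png

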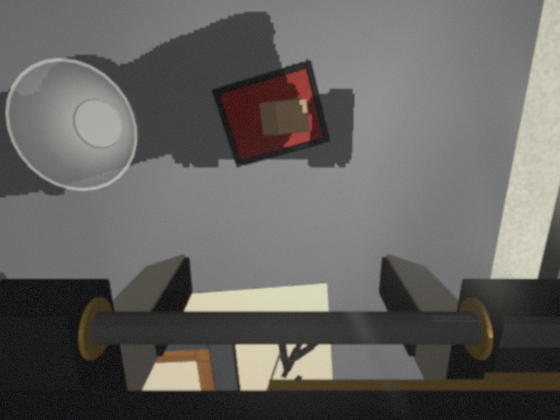

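```bash
cat > fit.py <<'E'
from h import *
z=np.load('w1.npz'); st=dict(position=z['pos'],ee_rot=z['rot']); W=cloud('wrist',z['d'],st)
roi=np.zeros((420,560),bool); roi[70:170,210:350]=1
top=roi&(W[...,2]>0.085); P=W[top]; print('top',len(P),P.min(0),P.max(0),np.median(P,0))
flat=P[P[:,2]>np.percentile(P[:,2],90)-0.004]; print('flat',len(flat))
for Q,n in((P,'all'),(flat,'flat')):
    r=cv2.minAreaRect(Q[:,:2].astype(np.float32)*1000); print(n,r)
bx=[]
for n in ['scene','side']:
    z2=np.load(n+'0.npz'); V=cloud(n,z2['d']); m=(abs(V[...,0]-.65)<.05)&(abs(V[...,1]-.246)<.05)&(V[...,2]>.03)&(V[...,2]<.085); bx.append(V[m])
    r=cv2.minAreaRect(V[m][:,:2].astype(np.float32)*1000); print(n,m.sum(),r)
B=np.vstack(bx+[W[top]])[:,:2]*1000
r=cv2.minAreaRect(B.astype(np.float32)); print('comb',r)
im=cv2.resize(z['im'][60:180,200:360,::-1],None,fx=5,fy=5,interpolation=cv2.INTER_CUBIC); cv2.imwrite('pics/w1c.png',im)
D=W[75:160:6,240:330:5]; 
print((D[...,2]*1000).round())
E
python3 fit.py
```

```text
top 1541 [0.62927267 0.23113949 0.08594389] [0.66689818 0.25844116 0.10689802] [0.64866382 0.24552682 0.10435527]
flat 1181
all ((647.9202880859375, 244.9142608642578), (35.93027114868164, 24.08607292175293), 6.375939846038818)
flat ((651.4007568359375, 245.30784606933594), (28.932069778442383, 24.002025604248047), 6.5464253425598145)
scene 250 ((653.2559814453125, 239.6112518310547), (42.32585906982422, 24.711410522460938), 35.33030319213867)
side 306 ((647.9700927734375, 246.436767578125), (38.62638473510742, 26.977737426757812), 5.746479034423828)
comb ((648.3143920898438, 244.8264617919922), (38.97620391845703, 30.42081642150879), 6.0162153244018555)
[[  3.   2.   3.   2.  14.  15.  16.  16.  13.   9.  14.  16.  16.  16.
   15.   3.   2.   3.]
 [ 14.  13.  15.  15.  13.  10.  15.  14.  16.  14.  13.  14.  15.  15.
   15.  14.   2.   2.]
 [ 14.   9.  15.  14.  15.  14.  15.  14.  15.  15.  15.  15.  15.  16.
    8.  14.   3.   2.]
 [ 16.  14.  15.  15.  16.  15.  14.  15.  16.  15.  15.  15.  15.  14.
   14.  14.   3.   2.]
 [ 16.  14.  15.  16.  15.  14.  15.  15.  14.  14.  22. 
[... 288 characters left out ...]
. 105. 104.
   14.  15.  15.   2.]
 [ 14.  15.  15.  15.  16.  96. 100. 103. 105. 104. 103. 103. 104. 105.
   14.  14.  15.  14.]
 [ 16.  17.  14.  15.  15.  96.  nan 103. 105. 104. 103. 105. 104. 106.
   15.  15.  15.  15.]
 [ 16.  15.  15.  15.  14.  94.  15.  14.  14.  16.  15.  15.  14.  14.
   14.  14.  15.  14.]
 [ 14.  15.  14.  15.  14.  13.  16.  15.  14.  16.  14.  15.  15.  15.
   12.  15.  15.  14.]
 [ 15.  15.  14.  16.  14.  15.  14.  15.  17.  14.  13.  14.  16.  15.
   12.   2.   2.   3.]
 [ 15.  15.  13.  15.  14.   9.  14.  15.  15.  15.   4.   2.   3.   4.
    4.   3.   3.   3.]
 [ 12.  10.  14.  15.  15.  16.   1.   3.   3.   2.   4.   4.   3.   2.
    3.   2.   2.   2.]]
```

View pics/w1c.png

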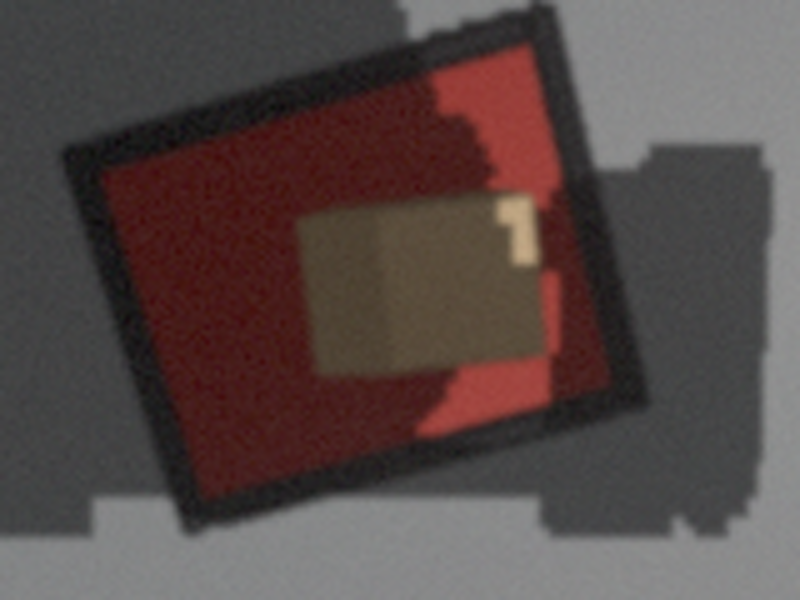

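```bash
cat > ruler.py <<'E'
from h import *
import sys
def run(tag,roi,dbg=None):
    z=np.load(tag+'.npz'); st=dict(position=z['pos'],ee_rot=z['rot']); W=cloud('wrist',z['d'],st); im=z['im'].astype(int)
    f,cx,cy,p=K('wrist'); T=cam2world('wrist',st)
    sat=im[...,0]-im[...,2]
    m=np.zeros((420,560),np.uint8); y0,y1,x0,x1=roi
    hsv=cv2.cvtColor(z['im'],cv2.COLOR_RGB2HSV)
    m[y0:y1,x0:x1]=((hsv[...,1]>100)&(hsv[...,2]>60)&(W[...,2]>0.010)&(W[...,2]<.0215))[y0:y1,x0:x1]
    m=cv2.morphologyEx(m,cv2.MORPH_OPEN,np.ones((3,3)))
    n,l,s,_=cv2.connectedComponentsWithStats(m); k=1+np.argmax(s[1:,4]); m=(l==k); print('comp',s[k])
    v,u=np.nonzero(m); print('top z',np.median(W[m][:,2]))
    return z,st,W,m,T
def onplane(u,v,zp,T):
    f,cx,cy,p=K('wrist'); d=np.stack([(u-cx)/f,(v-cy)/f,np.ones_like(u,float)],-1)@T[:3,:3].T
    return T[:3,3]+d*((zp-T[2,3])/d[...,2])[...,None]
if __name__=='__main__':
    z,st,W,m,T=run('wrist0',(180,310,90,235))
    out=z['im'][:,:,::-1].copy(); out[m]=(0,255,0); cv2.imwrite('pics/rm.png',cv2.resize(out[150:320,40:280],None,fx=3,fy=3,interpolation=cv2.INTER_NEAREST))
E
python3 ruler.py
python3 - <<'E'
import cv2
im=cv2.imread('pics/wrist0.png'); cv2.imwrite('pics/rc.png',cv2.resize(im[170:310,60:260],None,fx=4,fy=4,interpolation=cv2.INTER_CUBIC))
E
```

```text
comp [ 112  207  117   74 2472]
top z 0.01898144105412722
```

View pics/rm.png

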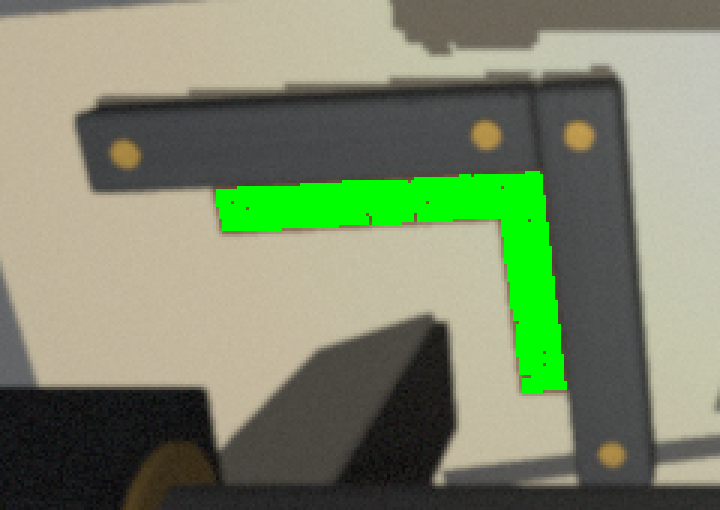

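View pics/rc.png

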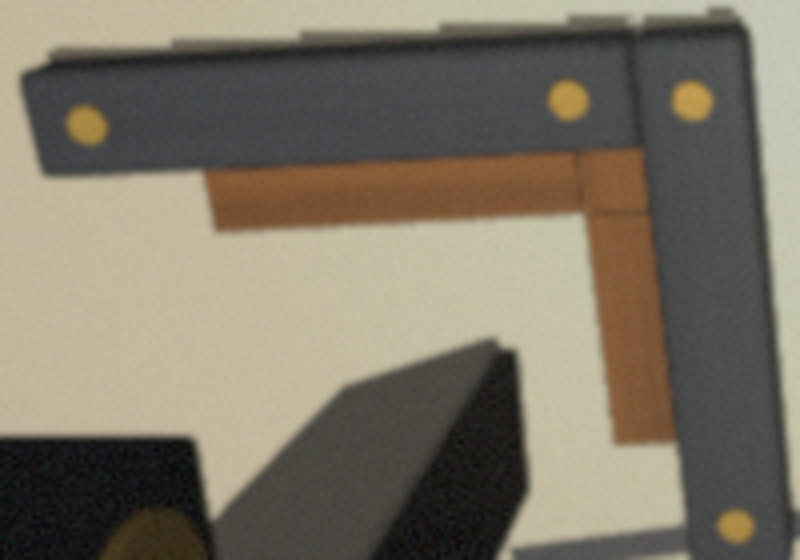

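```bash
cat > rfit.py <<'E'
from ruler import *
def fit(tag,roi,zt):
    z,st,W,m,T=run(tag,roi)
    v,u=np.nonzero(m); P=onplane(u.astype(float),v.astype(float),zt,T)[:,:2]*1000
    # iterative: rough yaw
    ue=[];ve=[]
    umin,umax,vmin=u.min(),u.max(),v.min()
    cols=range(umin+8,umin+80)
    E1=np.array([[c,np.nonzero(m[:,c])[0].max()+.5] for c in cols],float)
    rows=range(vmin+24,v.max()-5)
    E2=np.array([[np.nonzero(m[r])[0].min()-.5,r] for r in rows],float)
    A=onplane(E1[:,0],E1[:,1],zt,T)[:,:2]*1000; B=onplane(E2[:,0],E2[:,1],zt,T)[:,:2]*1000
    def line(A):
        for _ in range(3):
            vx,vy,x,y=cv2.fitLine(A.astype(np.float32),cv2.DIST_HUBER,0,.01,.01).ravel(); r=(A-[x,y])@[-vy,vx]; A=A[abs(r)<1.0]
        return np.array([vx,vy]),np.array([x,y]),r.std()
    d1,p1,s1=line(A); d2,p2,s2=line(B)
    t=np.linalg.solve(np.stack([d1,-d2],1),p2-p1); c=p1+t[0]*d1
    a1=np.degrees(np.arctan2(d1[1],d1[0])); a2=np.degrees(np.arctan2(d2[1],d2[0]))
    print('corner',c,'long yaw',a1,'short',a2,'res',s1,s2,len(A),len(B))
    e1=(P-c)@(d1*np.sign(d1[0])); print('extent along long',e1.min(),e1.max())
    e2=(P-c)@(d2*np.sign(d2[1])); print('extent along short',e2.min(),e2.max())
    return c
if __name__=='__main__':
    fit('wrist0',(180,310,90,235),.0185)
E
python3 rfit.py
```

```text
comp [ 112  207  117   74 2472]
top z 0.01898144105412722
corner [539.97736  -48.215008] long yaw 3.0068262 short -87.025764 res 0.3239167821277717 0.3543936833861239 72 44
extent along long -100.09825451162975 16.845311808432687
extent along short -69.65380317725091 16.819768901335713
```

```bash
python3 -m pendant '[[[0.033,-0.0005,0],[0,0,-3.2],0.0918],[[0.0325,-0.0005,0],[0,0,-3.2],0.0918],[[0,0,0],[0,0,0],0.0918],[[0,0,0.04],[0,0,0],0.0918],[[0,0,0.05],[0,0,0],0.0918],[[0,0,0.05],[0,0,0],0.0918],[[0,0,0.043],[0,0,0],0.0918],[[0,0,0],[0,0,0],0.0918],[[0,0,0],[0,0,0],0.0918]]'
python3 - <<'E'
from h import *
st,im,d=shot('wrist','w2'); print(st['clock'],st['position'],st['ee_rot'],st['force'])
Rm=R.from_rotvec(st['ee_rot']).as_matrix(); print(Rm.round(4)); print('yaw of tool y',np.degrees(np.arctan2(Rm[1,1],Rm[0,1])))
E
```

```text
clock: 3.18
position: [0.6472, 0.2462, 0.0455]
ee_rot: [2.093, 2.342, 0.003]
force: [0.3, 0.5, 1.2]
width: 1.005
3.175 [0.64720927 0.24618675 0.04545896] [2.09291687 2.34183043 0.00296662] [0.32340283 0.5008523  1.18297335]
[[-1.119e-01  9.937e-01  1.900e-03]
 [ 9.937e-01  1.119e-01  9.000e-04]
 [ 7.000e-04  2.000e-03 -1.000e+00]]
yaw of tool y 6.425018970827414
```

View pics/w2.png

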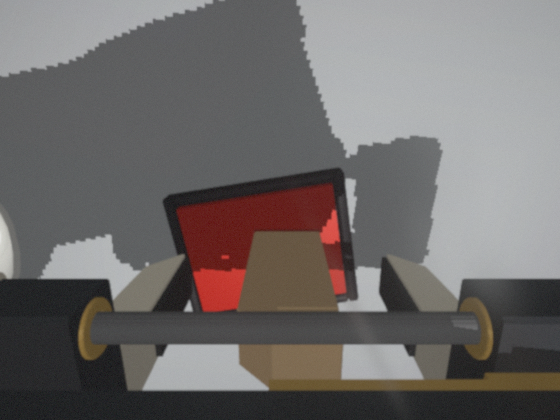

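```bash
python3 -m pendant '[[[0,0,0],[0,0,0],0.03],[[0,0,0],[0,0,0],0.03],[[0,0,0],[0,0,0],0.03],[[0,0,0],[0,0,0],0.03],[[0,0,0],[0,0,0],0.03],[[0,0,0],[0,0,0],0.03],[[0,0,0],[0,0,0],0.03]]' 50
python3 -c "
from h import *
s=arm.observe(); print(s['position'],s['force'],s['ft_torque'],s['width']*.0918)
Rm=R.from_rotvec(s['ee_rot']).as_matrix(); print(np.degrees(np.arctan2(Rm[1,1],Rm[0,1])),Rm[:,2])"
```

```text
clock: 4.1
position: [0.6466, 0.2454, 0.0438]
ee_rot: [2.094, 2.342, 0.001]
force: [1.0, 0.2, -1.3]
width: 0.391
[0.64661373 0.24544276 0.04382332] [ 0.99250238  0.22617802 -1.33695074] [ 0.03589    -0.39287443 -0.01145955] 0.035904175920144284
6.390999117347261 [ 7.13956952e-04  1.63355502e-04 -9.99999732e-01]
```

```bash
python3 -m pendant '[[[0,0,-0.01],[0,0,0],0.03],[[0,0,-0.03],[0,0,0],0.03],[[0,0,-0.04],[0,0,0],0.03],[[0,0,-0.02],[0,0,0],0.03],[[0,0,0],[0,0,0],0.03]]'
python3 -m pendant '[[[-0.0302,-0.017,0],[0,0,0],0.03],[[-0.0302,-0.017,0],[0,0,0],0.03],[[-0.0302,-0.017,0],[0,0,0],0.03],[[-0.0302,-0.017,0],[0,0,0],0.03],[[-0.0302,-0.017,0],[0,0,0],0.03],[[-0.0302,-0.017,0],[0,0,0],0.03],[[-0.0302,-0.017,0],[0,0,0],0.03],[[-0.0302,-0.017,0],[0,0,0],0.03],[[-0.0302,-0.017,0],[0,0,0],0.03],[[-0.0302,-0.017,0],[0,0,0],0.03]]'
python3 -m pendant '[[[0,0,0],[0,0,3.4],0.03],[[0,0,0],[0,0,0],0.03],[[0,0,0],[0,0,0],0.03]]'
cat > s.py <<'E'
from h import *
def p():
    s=arm.observe(); Rm=R.from_rotvec(s['ee_rot']).as_matrix(); print(s['clock'],'pos',(s['position']*1000).round(1),'F',s['force'].round(1),'M',s['ft_torque'].round(2),'w',round(s['width']*91.8,2),'yaw',round(np.degrees(np.arctan2(Rm[1,1],Rm[0,1])),2),'z',Rm[:2,2].round(4))
    c=np.array([540.,-48.2]); a=np.radians(3.0); d=s['position'][:2]*1000-c; print('ruler frame',d[0]*np.cos(a)+d[1]*np.sin(a),-d[0]*np.sin(a)+d[1]*np.cos(a))
    return s
if __name__=='__main__': p()
E
python3 - <<'E'
from s import *
p()
for n in ['wrist','scene','side']: shot(n,n+'3')
for n,(x0,x1,y0,y1) in {'scene':(190,330,150,290),'side':(250,390,130,270)}.items():
    im=cv2.imread(f'pics/{n}3.png'); cv2.imwrite(f'pics/{n}3c.png',cv2.resize(im[y0:y1,x0:x1],None,fx=4,fy=4,interpolation=cv2.INTER_CUBIC))
a=[cv2.imread(f'pics/{n}3c.png') for n in('scene','side')]; b=np.hstack(a); cv2.imwrite('pics/both3.png',cv2.resize(b,(800,400)))
E
```

```text
clock: 4.72
position: [0.647, 0.2458, 0.1458]
ee_rot: [2.093, 2.341, 0.005]
force: [0.6, -0.3, -2.7]
width: 0.39
clock: 5.98
position: [0.5093, -0.0746, 0.1426]
ee_rot: [-2.093, -2.341, 0.002]
force: [1.2, 0.9, -2.6]
width: 0.39
clock: 6.35
position: [0.5106, -0.073, 0.1432]
ee_rot: [-2.16, -2.28, 0.001]
force: [-0.0, 0.2, -3.1]
width: 0.392
6.35 pos [510.6 -73.  143.2] F [-0.   0.2 -3.1] M [-0.04  0.    0.02] w 35.97 yaw 3.12 z [-0.001   0.0002]
ruler frame -30.62468127613186 -23.27717098652847
```

View pics/wrist3.png

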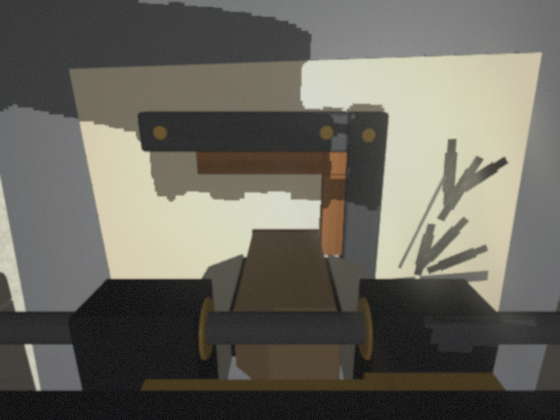

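View pics/both3.png

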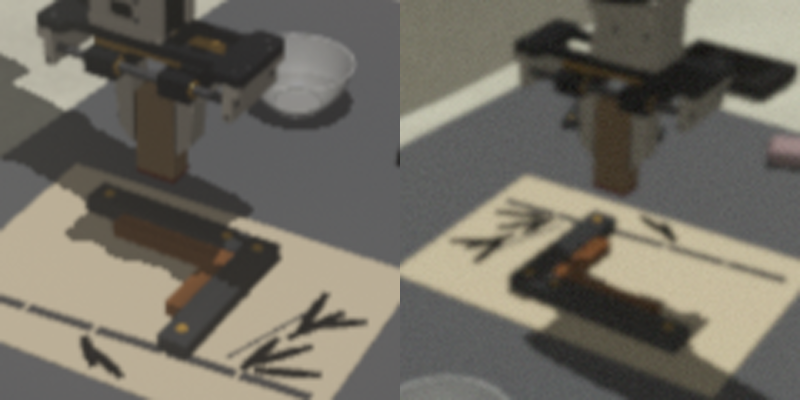

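```bash
sed -i 's/hsv\[...,2\]>60/hsv[...,2]>35/' ruler.py
python3 - <<'E'
from rfit import *
fit('wrist3',(145,262,180,348),.0185)
z=np.load('wrist3.npz'); st=dict(position=z['pos'],ee_rot=z['rot']); W=cloud('wrist',z['d'],st)
m=np.zeros((420,560),bool); m[236:305,262:318]=1
Tt=np.eye(4);Rm=R.from_rotvec(st['ee_rot']).as_matrix()
Q=(W[m]-st['position'])@Rm*1000; Q=Q[~np.isnan(Q).any(1)]; Q=Q[abs(Q[:,0]-np.median(Q[:,0]))<3]
A=np.c_[Q[:,1],Q[:,2],np.ones(len(Q))]; s,_,_,_=np.linalg.lstsq(A,Q[:,0],rcond=None); print('face x_tool=',s[2],'slope y,z deg',np.degrees(np.arctan(s[:2])),len(Q), 'zrange',Q[:,2].min(),Q[:,2].max())
for c in (262,290,318): print(c,[ (W[r,c]*1000).round(1).tolist() for r in (222,226,228,230,232,234)])
print('paper z',np.nanmedian(W[190:220,240:300,2]),np.nanmedian(W[180:260,400:430,2]))
E
```

```text
comp [ 197  152  150  103 4827]
top z 0.01875836108248774
corner [538.92065 -47.89969] long yaw 3.12665 short -87.32597 res 0.09478386299343491 0.2955217875631417 72 73
extent along long -99.1294816180902 17.94993061621028
extent along short -70.36709840899871 16.343853370490375
face x_tool= 11.601733073175438 slope y,z deg [-0.06505443 -0.08483084] 3843 zrange -46.8844828779573 20.675206101117645
262 [[491.3, -97.4, 3.7], [491.4, -101.3, 3.1], [491.5, -103.2, 3.0], [497.2, -61.8, 116.3], [497.3, -62.4, 117.7], [497.5, -62.3, 121.0]]
290 [[515.7, -96.2, 3.5], [515.9, -99.7, 4.0], [516.0, -101.4, 4.3], [512.5, -61.7, 114.2], [512.4, -60.8, 119.7], [512.4, -61.4, 121.2]]
318 [[540.0, -94.7, 3.9], [540.2, -98.3, 4.2], [540.4, -100.2, 3.9], [527.6, -60.0, 116.4], [527.5, -60.5, 118.2], [527.4, -61.0, 120.1]]
paper z 0.003776558583632822 0.003739499311592148
```

```bash
python3 -m pendant '[[[0,0,0.02],[0,0,0.1],0.03],[[0,0,0.035],[0,0,0],0.03],[[0,0,0.03],[0,0,0],0.03],[[0,0,0.015],[0,0,0],0.03],[[0,0,0.006],[0,0,0],0.03],[[0,0,0],[0,0,0],0.03],[[0,0,0],[0,0,0],0.03],[[0,0,0],[0,0,0],0.03]]'
python3 - <<'E'
from s import *
p(); st,im,d=shot('wrist','w4')
for n in ['scene','side']: shot(n,n+'4')
a=[]
for n,(x0,x1,y0,y1) in {'scene':(190,330,170,310),'side':(250,390,150,290)}.items():
    im=cv2.imread(f'pics/{n}4.png'); a.append(cv2.resize(im[y0:y1,x0:x1],(400,400),interpolation=cv2.INTER_CUBIC))
cv2.imwrite('pics/both4.png',np.hstack(a))
E
```

```text
clock: 7.5
position: [0.5115, -0.0737, 0.0385]
ee_rot: [2.164, 2.276, 0.001]
force: [-0.0, 0.0, -3.2]
width: 0.39
7.5 pos [511.5 -73.7  38.5] F [-0.   0.  -3.2] M [ 0.    0.01 -0.04] w 35.81 yaw 2.9 z [ 0.0015 -0.0001]
ruler frame -29.814061751220894 -23.97031762497487
```

View pics/both4.png

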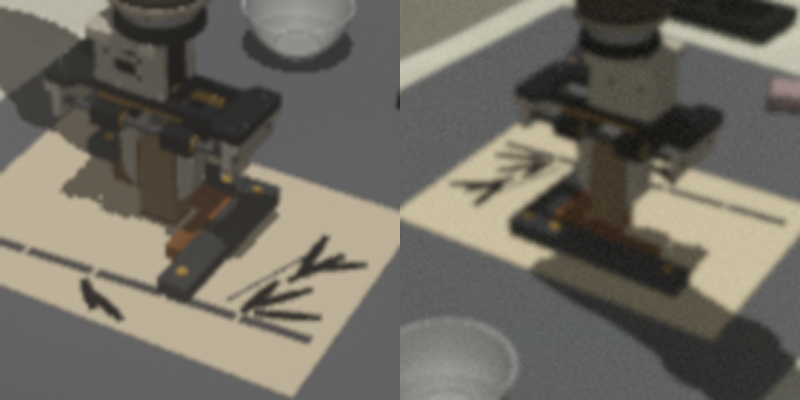

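View pics/w4.png

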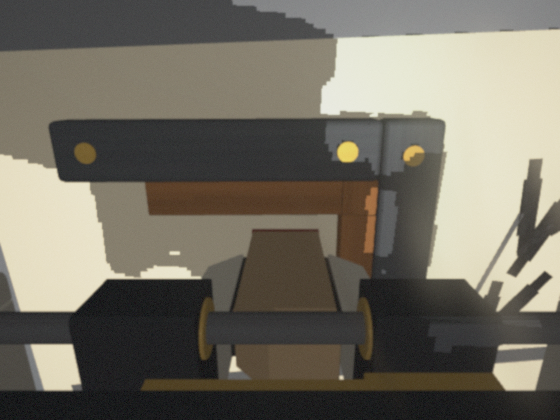

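```bash
python3 -m pendant '[[[0,0,0.0038],[0,0,-0.1],0.03],[[0.004,0.004,0],[0,0,0],0.03],[[0.004,0.004,0],[0,0,0],0.03],[[0,0,0],[0,0,0],0.03],[[0,0,0],[0,0,0],0.03],[[0,0,0],[0,0,0],0.03]]' 55; python3 s.py
```

```text
clock: 8.4
position: [0.5184, -0.0654, 0.0339]
ee_rot: [2.163, 2.278, -0.0]
force: [-0.8, -0.1, -1.7]
width: 0.387
8.4 pos [518.4 -65.4  33.9] F [-0.8 -0.1 -1.7] M [ 0.02 -0.02  0.03] w 35.55 yaw 2.98 z [-0.0001 -0.0001]
ruler frame -22.502411226454804 -16.059024369611862
```

```bash
python3 -m pendant '[[[0,0,-0.0008],[0,0,0],0.03],[[0,0,0],[0,0,0],0.03],[[0,0,0],[0,0,0],0.03]]'; python3 s.py;python3 -m pendant '[[[0,0,0],[0,0,0],0.03],[[0,0,0],[0,0,0],0.03]]'; python3 s.py
```

```text
clock: 8.78
position: [0.5185, -0.0653, 0.0348]
ee_rot: [2.163, 2.279, 0.0]
force: [-0.0, 0.2, -2.1]
width: 0.39
8.775 pos [518.5 -65.3  34.8] F [-0.   0.2 -2.1] M [-0.06 -0.03  0.03] w 35.79 yaw 2.99 z [0.0001 0.    ]
ruler frame -22.350121938117177 -15.932125481869456
clock: 9.02
position: [0.5185, -0.0653, 0.0347]
ee_rot: [2.163, 2.279, 0.0]
force: [0.5, -0.1, -2.3]
width: 0.392
9.025 pos [518.5 -65.3  34.7] F [ 0.5 -0.1 -2.3] M [ 0.   -0.04  0.01] w 35.99 yaw 3.0 z [ 0.0001 -0.    ]
ruler frame -22.36153898476944 -15.913387421164677
```

```bash
python3 -m pendant '[[[0.0015,0.0015,0],[0,0,0],0.03],[[0.0015,0.0015,0],[0,0,0],0.03],[[0,0,0],[0,0,0],0.03],[[0,0,0],[0,0,0],0.03]]'; python3 s.py;python3 -m pendant '[[[0.0005,0,0],[0,0,0],0.03],[[0,0,0],[0,0,0],0.03],[[0,0,0],[0,0,0],0.03]]'; python3 s.py
```

```text
clock: 9.52
position: [0.5214, -0.062, 0.0348]
ee_rot: [2.162, 2.279, 0.0]
force: [0.0, 0.6, -3.2]
width: 0.39
9.525 pos [521.4 -62.   34.8] F [ 0.   0.6 -3.2] M [-0.04 -0.03 -0.  ] w 35.83 yaw 3.0 z [0.0002 0.0001]
ruler frame -19.293699444775804 -12.8159157631061
clock: 9.9
position: [0.5213, -0.0619, 0.0347]
ee_rot: [2.163, 2.278, -0.0]
force: [0.5, -2.7, -4.1]
width: 0.39
9.9 pos [521.3 -61.9  34.7] F [ 0.5 -2.7 -4.1] M [-0.57 -0.1   0.06] w 35.83 yaw 2.98 z [ 0.0002 -0.0003]
ruler frame -19.345770324217863 -12.726239874121019
```

```bash
python3 -m pendant '[[[0.0005,0,0],[0,0,0],0.03],[[0,0,0],[0,0,0],0.03],[[0,0,0],[0,0,0],0.03]]'; python3 s.py;python3 -m pendant '[[[0.0005,0,0],[0,0,0],0.03],[[0,0,0],[0,0,0],0.03],[[0,0,0],[0,0,0],0.03]]'; python3 s.py
```

```text
clock: 10.28
position: [0.5214, -0.0619, 0.0348]
ee_rot: [2.163, 2.278, -0.001]
force: [1.1, -5.6, -3.6]
width: 0.39
10.275 pos [521.4 -61.9  34.8] F [ 1.1 -5.6 -3.6] M [-1.29 -0.14  0.01] w 35.81 yaw 2.96 z [ 0.0002 -0.0008]
ruler frame -19.329186206332547 -12.67801886518589
clock: 10.65
position: [0.5213, -0.0618, 0.0348]
ee_rot: [2.163, 2.277, -0.001]
force: [1.2, -6.4, -4.1]
width: 0.387
10.65 pos [521.3 -61.8  34.8] F [ 1.2 -6.4 -4.1] M [-1.73 -0.23  0.07] w 35.51 yaw 2.94 z [ 0.0003 -0.0012]
ruler frame -19.35727127358315 -12.613880682262087
```

```bash
python3 -m pendant '[[[0,0.0007,0],[0,0,0],0.03],[[0,0.0005,0],[0,0,0],0.03],[[0,0,0],[0,0,0],0.03],[[0,0,0],[0,0,0],0.03]]'; python3 s.py;python3 -m pendant '[[[0,0.0005,0],[0,0,0],0.03],[[0,0,0],[0,0,0],0.03],[[0,0,0],[0,0,0],0.03]]'; python3 s.py
```

```text
clock: 11.15
position: [0.5215, -0.0618, 0.0347]
ee_rot: [-2.164, -2.277, 0.003]
force: [-2.2, -6.7, -1.2]
width: 0.388
11.15 pos [521.5 -61.8  34.7] F [-2.2 -6.7 -1.2] M [-1.65  0.62  0.13] w 35.65 yaw 2.93 z [-0.0016 -0.0012]
ruler frame -19.209099771094266 -12.653200870064547
clock: 11.52
position: [0.5216, -0.0618, 0.0346]
ee_rot: [-2.163, -2.277, 0.004]
force: [-2.7, -6.8, 0.6]
width: 0.388
11.525 pos [521.6 -61.8  34.6] F [-2.7 -6.8  0.6] M [-1.66  0.72  0.12] w 35.64 yaw 2.93 z [-0.0023 -0.0012]
ruler frame -19.0669688757408 -12.648921141958409
```

```bash
python3 -m pendant '[[[-0.0015,0,-0.0005],[0,0,0],0.03],[[0,0,0],[0,0,0],0.03],[[0,0,0],[0,0,0],0.03]]'; python3 s.py;python3 -m pendant '[[[0,0.0003,0],[0,0,0],0.03],[[0,0,0],[0,0,0],0.03],[[0,0,0],[0,0,0],0.03]]'; python3 s.py
```

```text
clock: 11.9
position: [0.5221, -0.0619, 0.035]
ee_rot: [-2.162, -2.278, 0.002]
force: [-4.4, -2.4, -1.3]
width: 0.384
11.9 pos [522.1 -61.9  35. ] F [-4.4 -2.4 -1.3] M [-0.63  1.12  0.02] w 35.26 yaw 3.0 z [-0.0017  0.0001]
ruler frame -18.60685153511449 -12.762816315061038
clock: 12.28
position: [0.5221, -0.0619, 0.035]
ee_rot: [-2.161, -2.278, 0.002]
force: [-5.6, -2.8, -0.0]
width: 0.389
12.275 pos [522.1 -61.9  35. ] F [-5.6 -2.8 -0. ] M [-0.58  1.36 -0.01] w 35.72 yaw 3.0 z [-0.0022  0.0001]
ruler frame -18.600725615885537 -12.762252772988377
```

```bash
python3 -m pendant '[[[0.0008,0.0002,0],[-0.13,0.05,0],0.03],[[0.0004,0,0],[0,0,0],0.03],[[0,0,0],[0,0,0],0.03],[[0,0,0],[0,0,0],0.03]]'
python3 - <<'E'
from s import *
p(); shot('wrist','w5')
E
```

```text
clock: 12.78
position: [0.522, -0.0618, 0.035]
ee_rot: [-2.163, -2.278, 0.0]
force: [-6.3, -7.0, -0.7]
width: 0.39
12.775 pos [522.  -61.8  35. ] F [-6.3 -7.  -0.7] M [-1.44  1.44  0.05] w 35.79 yaw 2.95 z [-0.0003 -0.    ]
ruler frame -18.65313908689828 -12.682489961417192
```

View pics/w5.png

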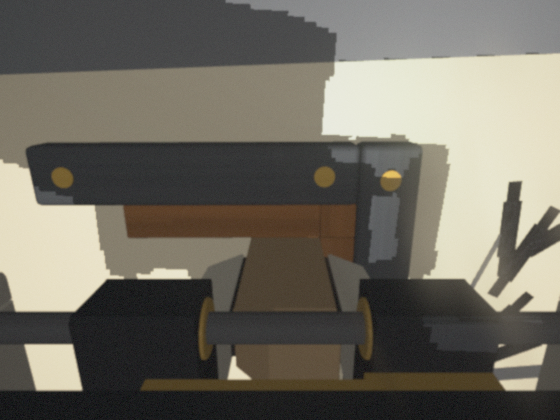

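```bash
cat > face.py <<'E'
from h import *
import sys
z=np.load(sys.argv[1]+'.npz'); st=dict(position=z['pos'],ee_rot=z['rot']); W=cloud('wrist',z['d'],st)
m=np.zeros((420,560),bool); m[242:305,262:318]=1
Rm=R.from_rotvec(st['ee_rot']).as_matrix()
Q=(W[m]-st['position'])@Rm*1000; Q=Q[~np.isnan(Q).any(1)]; Q=Q[abs(Q[:,0]-np.median(Q[:,0]))<3]
A=np.c_[Q[:,1],Q[:,2],np.ones(len(Q))]; s,_,_,_=np.linalg.lstsq(A,Q[:,0],rcond=None); print('face x_tool=',s[2],'slope y,z deg',np.degrees(np.arctan(s[:2])),len(Q), 'zrange',Q[:,2].min(),Q[:,2].max())
E
python3 face.py wrist3; python3 face.py w4; python3 face.py w5
python3 - <<'E'
import cv2
im=cv2.imread('pics/w5.png'); cv2.imwrite('pics/w5c.png',cv2.resize(im[190:340,190:390],None,fx=4,fy=4,interpolation=cv2.INTER_CUBIC))
E
```

```text
face x_tool= 11.593544942681897 slope y,z deg [-0.06391894 -0.10028785] 3508 zrange -46.88464210219343 12.359036027403622
face x_tool= 11.613560208826694 slope y,z deg [-0.04067676 -0.10525158] 3516 zrange -47.058394814772576 12.3950506844029
face x_tool= 11.530041326901665 slope y,z deg [ 0.01058794 -0.16768056] 3513 zrange -47.432358896784194 12.207468981612948
```

View pics/w5c.png

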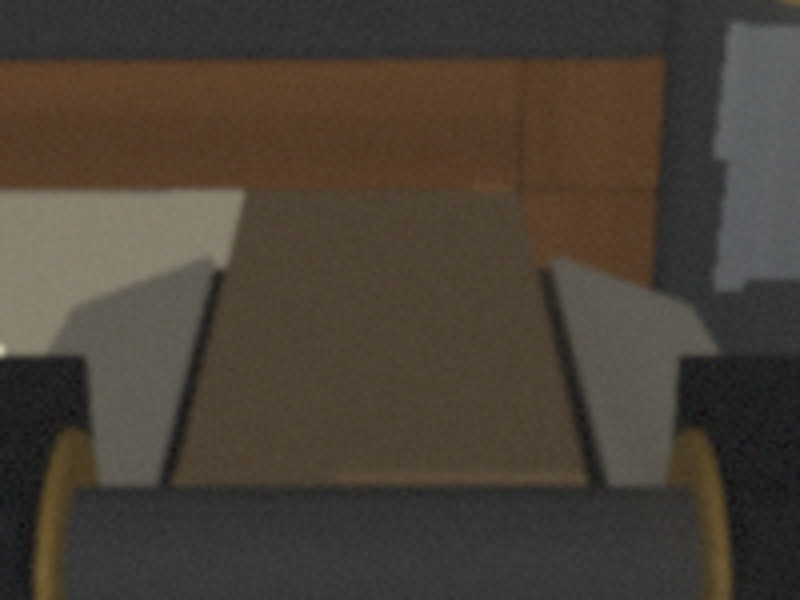

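```bash
python3 -m pendant '[[[0,0,0.001],[0,0,0],0.03],[[0,0,0.001],[0,0,0],0.03],[[0,0,0.001],[0,0,0],0.03],[[0,0,0],[0,0,0],0.03],[[0,0,0],[0,0,0],0.03]]' 60; python3 s.py; python3 -m pendant '[[[0,0,0.001],[0,0,0],0.03],[[0,0,0],[0,0,0],0.03],[[0,0,0],[0,0,0],0.03]]'; python3 s.py
```

```text
clock: 13.45
position: [0.5221, -0.0619, 0.0327]
ee_rot: [2.163, 2.278, -0.0]
force: [-8.2, -5.5, 11.0]
width: 0.388
13.45 pos [522.1 -61.9  32.7] F [-8.2 -5.5 11. ] M [-1.37  2.2   0.12] w 35.64 yaw 2.95 z [ 0.     -0.0001]
ruler frame -18.61902495964892 -12.696764123939447
clock: 13.82
position: [0.522, -0.0619, 0.0326]
ee_rot: [2.163, 2.278, 0.0]
force: [-11.9, -6.2, 24.9]
width: 0.389
13.825 pos [522.  -61.9  32.6] F [-11.9  -6.2  24.9] M [-1.26  3.18  0.14] w 35.74 yaw 2.95 z [ 0.0002 -0.    ]
ruler frame -18.654651701671753 -12.692294935816747
```

```bash
python3 -m pendant '[[[0.0002,0,0.0004],[0,0,0],0.03],[[0,0,0],[0,0,0],0.03],[[0,0,0],[0,0,0],0.03],[[0,0,0],[0,0,0],0.03]]'
python3 - <<'E'
from s import *
p()
for n in ['wrist','scene','side']: shot(n,n+'6')
p()
a=[]
for n,(x0,x1,y0,y1) in {'scene':(190,330,170,310),'side':(250,390,150,290)}.items():
    im=cv2.imread(f'pics/{n}6.png'); a.append(cv2.resize(im[y0:y1,x0:x1],(400,400),interpolation=cv2.INTER_CUBIC))
cv2.imwrite('pics/both6.png',np.hstack(a))
E
python3 face.py wrist6
```

```text
clock: 14.32
position: [0.5221, -0.0618, 0.0326]
ee_rot: [2.163, 2.277, 0.0]
force: [-14.5, -6.1, 31.1]
width: 0.388
14.325 pos [522.1 -61.8  32.6] F [-14.5  -6.1  31.1] M [-1.35  3.68  0.15] w 35.6 yaw 2.94 z [ 0.0004 -0.0002]
ruler frame -18.624812803435127 -12.665527251699222
14.475 pos [522.1 -61.9  32.7] F [-14.2  -5.6  30.8] M [-1.31  3.6   0.16] w 35.47 yaw 2.94 z [ 0.0005 -0.0002]
ruler frame -18.589346142680878 -12.70635911142056
face x_tool= 11.549660730862978 slope y,z deg [ 0.05542648 -0.10849401] 3508 zrange -47.09799257408735 12.057312965794354
```

View pics/both6.png

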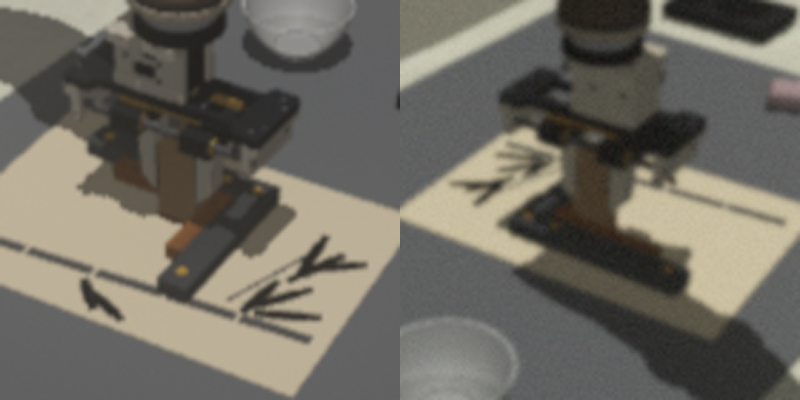

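View pics/wrist6.png

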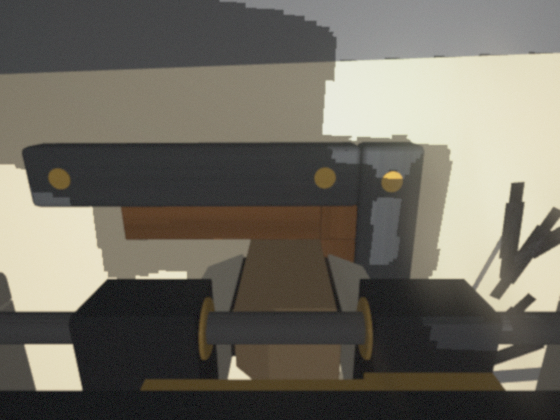

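```bash
python3 -c "
from s import *
print(arm.sign_off()); p()"
```

```text
the job is handed in; nothing more can be done
None
the job is handed in; nothing more can be done
```

I stamped the sheet and handed the job in with the seal still gripped, held against both ruler arms and pressed onto the paper. It took about 14.5 s of the 43 s allowed.

- **Pick:** I gripped the seal across its 36 mm length at 50 N, later raised to 60 N. I lifted it off the ink pad upright and carried it to the larger ruler, the one on the sheet. Its arms measured about 100 and 70 mm, as described.
- **Seating:** I brought it into the corner about 2 mm above the paper, with the bevel turned away from the short arm. It stopped against the long arm first. A first sideways push was held by friction against the long arm, so I eased off, reached the short arm and pressed both sides again.
- **Pressing down:** The paper was met at the height I had worked out from the ink pad.

**Last checks, just before handing in:**
- The force reading was about 31 N down, about 14 N against the short arm and about 6 N against the long arm, and steady.
- The tilt was under 0.05°. The yaw was 2.94°, against 3.0° measured for the ruler.
- The wrist picture showed the seal in the corner. The bowl was never touched. I made no last check on the round seal or the earphone case, but the arm did not go near them.

**Disagreement:** The last position differs from my camera-measured corner by about 0.6 mm in x and 0.7 to 1.1 mm in y. That is within the 2 mm calibration error, so I trusted the contact forces for the seating.

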